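# Seat a filter cube and hold the module's cover lined up over its screw holes

## Robot

A 6-joint arm with a two-finger parallel gripper is mounted at the origin on a cart in front of the work surface, level with it; the furniture and walls round the work are solid. World frame = base frame: x ahead of the robot, y to its left, z up, the work surface at z = 0. Lengths are in m, angles in rad, forces in N, time in s.
With the tool pointing down it reaches from about 0.3 to 0.95 m from the base axis. Payload 3.1 kg.
Tool frame: the origin (TCP) lies between the finger pads; the fingertips stand 14 mm ahead of it and the grasp point (between the pads) lies 5 mm behind it; z points along the fingers, y is the line along which they close (so a half turn about z gives the same grasp; the last joint's range is limited). The gripper opens to 85 mm and grips with 20 to 120 N. Pads are 22 mm wide; open, the fingers measure 114 mm over their backs; the gripper's body (76 mm by 85 mm) begins 54 mm behind the grasp point. The pads swing forward as they close: fully open they stand 13 mm farther back than shut.
Start: joints at [1.083, 0.308, 1.634, -0, 1.2, -0.07], TCP at [0.254, 0.571, 0.245] pointing down, gripper open.
Joint ranges: [-3.06, 3.06], [-0.79, 1.96], [0.05, 2.63], [-1.19, 4.34], [0.05, 2.64], [-2.94, 2.94]. Speed limits (rad/s): [2.79, 2.79, 3.14, 3.14, 3.14, 3.14].

## Interface

Orientations are given as a unit quaternion [w, x, y, z].
In Python, from rig import manip gives the robot as it stands. The module is installed in compiled form; this text tells all that it offers.
- The arm moves only by the tool jog_arm, never from a script. Its argument "steps" is text: rows parted by semicolons, each of 7 numbers parted by spaces: the shift along the world's x, y, z in mm, then the turn, a rotation vector about the world's x, y, z in rad, then the finger opening in mm, from 0 to 85.4. In form: tx ty tz ax ay az jaw; .... A call has 1 to 5 rows; each row is the pose to reach, as a shift and turn from the pose commanded when the call began; what a row does not reach only later rows make up. A row lasts 1/8 s, in which the tool goes at most 62.5 mm and 10.7 degrees, less where a joint would pass 70% of its speed; a pose out of reach is approached as far as the arm can. A call with a gripper value outside its range is refused whole. The fingers move at their own pace and stop on an object; "force" is the grip in N (left out, the last holds). Time passes only in rows, so rows that repeat a pose let the fingers close. It gives the time, the measured TCP pose, the force, the opening and the grip force at its end, in the units of the state.
- manip.observe(): the state, without advancing time (a new reading comes with each control period).
- manip.grab_frame(name): name is "scene" or "top" or "wrist"; returns the picture (480x640x3 uint8, red, green, blue); there is no depth.
- manip.camera_params(name): a dict with "mtx" (3x3 intrinsics, pixels), "xyz" and "orientation" of the camera in the world. Camera axes: x right, y down, z forward; pixel columns grow to the right and rows downward; lengths in m; the calibration is good to about 2 mm. A picture is of the moment at which its call begins: read the wrist's pose just before it. camera_params takes no time and is no camera call; for the wrist camera it gives the pose at the moment of the call.
- manip.job_done(): hands the job in; it is judged then, once.
The state is a dict: "clock": time; "joint_positions": joint angles; "dq": joint speeds; "joint_torque": joint torques, N m; "position": TCP position; "tool_rot": TCP orientation; "ft_force": force on the tool from outside, world axes, zero at the start; "torque": the same for the moment, N m; "finger_gap": opening from 0.0 (shut) to 1.0 (fully open); "finger_force": force on a finger pad.
Only numpy, scipy, OpenCV 4.12 (cv2) and the standard library are available. Lean on these libraries where they do the work, as an engineer would, in place of code of your own. Each camera call takes 0.05 s, during which the arm holds its last target. There are 200 camera calls.

## Task

Set the filter cube gently on the narrow raised rail inside the open housing, between the rail's end stops, upright, with its round side window facing the housing's light port, and let go of it. Then pick up the cover plate and hold it level about 10 mm above the housing, viewing port over the cube and all four screw holes lined up over the threaded holes, so that a colleague can start the screws; the gasket lies loose, so the plate must never touch the housing, and the other things on the desk stay where they are. Finish while holding the plate there: do not lower it or let it go.

Things in the scene. Friction and masses are not known exactly. Their poses are not given: they have to be found in the camera images.
- housing: open aluminium filter-module box, immovable; 84 (x) x 140 (y) mm, rim with its cork gasket 60 mm above the desk. Origin: centre of its underside; z up; -x is the wall with the black light-guide collar (31 mm tube, 18 mm long). Walls 6 mm, 18 mm square corner bosses, inner floor at 6 mm. Inside: a steel rail (seat); a shutter motor (19 mm across, 29 high) at y -52 mm
- seat (a point): middle of the top of the narrow raised steel rail in the housing: x 0, y +16 mm, 19 mm above the desk; axes as the housing's. The rail runs along the housing's x, is 18 mm wide, with a stop 5.5 mm high at each end, inner faces at x -19 and +21 mm: the cube fits between with 3 mm to spare at either end. Free beside the rail, from its middle: 48 mm to the wall at +y, 58 mm to the motor at -y
- light_port (a point): centre of the light port: the round hole in the housing's -x wall, in line with the rail, 40 mm above the desk
- cube: black fluorescence filter cube, loose, about 60 g, upright on the desk left or right of the housing. Origin: centre of its underside; z up; -x is the face with the round side window, +x the face with the mounting flange. Body x -16 to +14, y -17 to +17, 36 mm high; flange x +14 to +18, y -19 to +19, from 4 to 32 mm high. Grip it across y, over the body. It starts within 0.7 rad of yaw 0
- cube_window (a point): centre of the round window on the cube's -x face, 18 mm above its underside
- cover: black metal cover plate, loose, about 160 g, 84 (x) x 140 (y) x 4 mm, flat on the desk left or right of the housing. Origin: centre of its underside; z up. On top at x 0, y +16 mm a square viewing-port block 30 x 30 x 22 mm (top at 26 mm, bore 18 mm) to grip it by; a foot 40 x 46 x 2 mm surrounds it. It fits one way round only: port over the rail, its axes then agree with the housing's
- cover_grip (a point): centre of the top of the cover's port block, 26 mm above the plate's underside; axes as the cover's
- thread_0 (a point): mouth of the threaded hole at the housing's front right (-x, -y) corner, at gasket height, 60 mm above the desk; x -33, y -61 mm from the housing's middle; hole 5 mm
- thread_1 (a point): mouth of the threaded hole at the housing's front left (-x, +y) corner, at gasket height, 60 mm above the desk; x -33, y +61 mm from the housing's middle; hole 5 mm
- thread_2 (a point): mouth of the threaded hole at the housing's back right (+x, -y) corner, at gasket height, 60 mm above the desk; x +33, y -61 mm from the housing's middle; hole 5 mm
- thread_3 (a point): mouth of the threaded hole at the housing's back left (+x, +y) corner, at gasket height, 60 mm above the desk; x +33, y +61 mm from the housing's middle; hole 5 mm
- cover_hole_0 (a point): screw hole (6.5 mm) of the cover that belongs over thread_0, on the plate's underside; x -33, y -61 mm from the plate's middle
- cover_hole_1 (a point): screw hole (6.5 mm) of the cover that belongs over thread_1, on the plate's underside; x -33, y +61 mm from the plate's middle
- cover_hole_2 (a point): screw hole (6.5 mm) of the cover that belongs over thread_2, on the plate's underside; x +33, y -61 mm from the plate's middle
- cover_hole_3 (a point): screw hole (6.5 mm) of the cover that belongs over thread_3, on the plate's underside; x +33, y +61 mm from the plate's middle
- oil_bottle: brown dropper bottle 30 mm across, 91 mm high, standing loose behind the work; origin: centre of its underside
- objective_jar: round jar with a black screw cap, 45 mm across, 63 mm high, standing loose behind the work; origin: centre of its underside
- hex_driver: hex driver with a red handle, 154 mm long, 17 mm thick, lying loose along the desk's front edge; origin: middle of its underside
- air_blower: black rubber air blower, 53 x 118 x 53 mm, lying loose at the right; origin: centre of its underside

How it is judged:
By the outcome, as a careful person would: the job done as asked, in the order asked, and still so for the second after the job is handed in, while the arm keeps its last pose, push and grip.
It also fails if it takes over 58 s, if anything falls off the work surface, if the arm or the gripper's body presses on something with over 40 N, if the wrist force passes 120 N, or if a joint passes its speed limit or range.

## Working session

There is one attempt and no reset: what is moved stays moved. The work goes in short steps, Python scripts to look and compute and a tool call to move; the robot and the scene stay as the last step left them, time stands still between calls to the robot, and variables do not carry over. Pictures are saved under pics/ and viewed, at most 10 in all, crops included, and the job is handed in when it is done.

Besides the shell and the picture viewer there is one more tool, called after ">>>" by a JSON object that holds its "name" and its "arguments", one argument or row to a line. jog_arm: Moves the arm, as the interface text tells. Its arguments: {"type":"object","properties":{"steps":{"type":"string"},"force":{"type":"number"}},"required":["steps"]}

```bash
mkdir -p pics; cat > h.py <<'E'
from rig import manip
import numpy as np, cv2
from scipy.spatial.transform import Rotation as R
def q2R(q): return R.from_quat([q[1],q[2],q[3],q[0]]).as_matrix()
def ray(c,px,z):
    """world point on plane z for pixel px; c = camera params"""
    d=q2R(c["orientation"])@np.linalg.solve(np.array(c["mtx"]),[px[0],px[1],1.])
    o=np.array(c["xyz"]); return o+d*(z-o[2])/d[2]
def proj(c,P):
    p=(np.atleast_2d(P)-np.array(c["xyz"]))@q2R(c["orientation"]); p=p@np.array(c["mtx"]).T
    return p[:,:2]/p[:,2:]
E
python3 - <<'E'
from h import *
for n in("scene","top"):
    c=manip.camera_params(n);im=manip.grab_frame(n);cv2.imwrite(f"pics/{n}0.png",im[:,:,::-1]);print(n,c)
s=manip.observe();print(s["position"],s["tool_rot"],s["clock"])
print(manip.camera_params("wrist"))
E
```

```text
scene {'mtx': array([[506.66964969,   0.        , 325.94695978],
       [  0.        , 506.66964969, 240.64924423],
       [  0.        ,   0.        ,   1.        ]]), 'xyz': array([ 0.01491635, -1.04049243,  1.01578386]), 'orientation': array([-0.40092967,  0.88364188, -0.22340366,  0.0923214 ])}
top {'mtx': array([[537.05227809,   0.        , 323.49903241],
       [  0.        , 537.05227809, 239.59894814],
       [  0.        ,   0.        ,   1.        ]]), 'xyz': array([ 0.24823707, -0.05161335,  1.36744245]), 'orientation': array([ 0.06782325, -0.65633019,  0.74750866, -0.07656039])}
[0.25326075 0.57057909 0.24413517] [-3.01329582e-04  2.07383779e-01  9.78259080e-01 -1.02508602e-03] 0.1
{'mtx': array([[346.58511385,   0.        , 321.23881453],
       [  0.        , 346.58511385, 236.10993562],
       [  0.        ,   0.        ,   1.        ]]), 'xyz': array([0.19049877, 0.59722739, 0.37257631]), 'orientation': array([0.11335908, 0.83090963, 0.53996179, 0.07197335])}
```

View pics/top0.png

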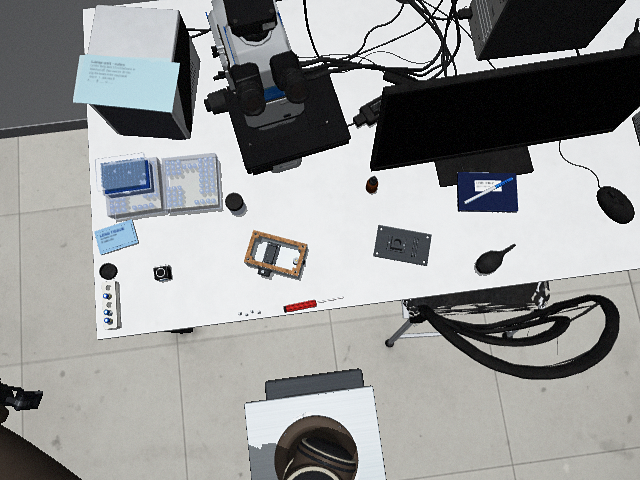

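View pics/scene0.png

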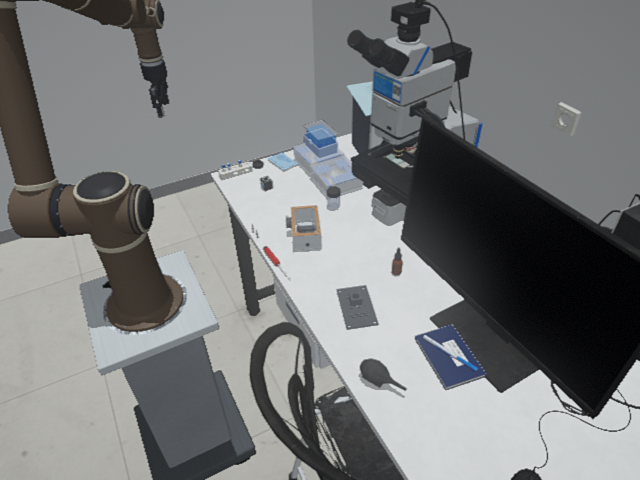

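The top view shows the cube at (163,273), the housing at (277,254) with its collar toward the robot, and the cover at (403,245). The jar is at (235,204), the bottle at (371,185) and the driver at (300,305). The scene view agrees with this.

```bash
python3 - <<'E'
from h import *
c=manip.camera_params("top")
for n,p,z in(("cube",(163,273),.036),("housing",(277,254),.06),("cover",(403,245),.004),("jar",(235,200),.063),("bottle",(371,183),.08),("driver",(300,306),.01)): print(n,ray(c,p,z).round(3))
im=cv2.imread("pics/top0.png")
a=cv2.resize(im[220:290,235:315],None,fx=5,fy=5,interpolation=cv2.INTER_CUBIC)
b=cv2.resize(im[210:280,365:440],None,fx=5,fy=5,interpolation=cv2.INTER_CUBIC)
cv2.imwrite("pics/crop1.png",np.hstack([a,b]))
E
```

```text
cube [0.49  0.323 0.036]
housing [0.497 0.033 0.06 ]
cover [ 0.489 -0.289  0.004]
jar [0.647 0.122 0.063]
bottle [ 0.642 -0.222  0.08 ]
driver [ 0.367 -0.006  0.01 ]
```

View pics/crop1.png

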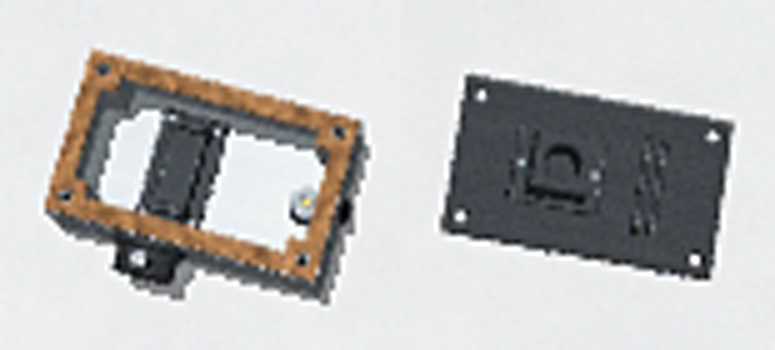

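The crop shows four housing threads at (66,195), (104,70), (338,132), (304,260), and four cover holes at (460,216), (482,94), (712,135), (694,260). The cover's port is on the +y side, as on the rail.

```bash
cat >> h.py <<'E'
def fit(obj,pts):
    """planar pose (x,y,yaw), residual mm"""
    o=np.array(obj,float);p=np.array(pts)[:,:2];oc,pc=o.mean(0),p.mean(0)
    a=((o-oc)@np.array([1,1j]));b=((p-pc)@np.array([1,1j]));yaw=np.angle(np.vdot(a,b))
    M=np.array([[np.cos(yaw),-np.sin(yaw)],[np.sin(yaw),np.cos(yaw)]])
    t=pc-M@oc; return t,yaw,1e3*np.linalg.norm(o@M.T+t-p,axis=1)
H=np.array([[-33,-61],[-33,61],[33,-61],[33,61]])*1e-3
E
python3 - <<'E'
from h import *
c=manip.camera_params("top")
h=[(304,260),(66,195),(338,132),(104,70)];k=[(694,260),(460,216),(712,135),(482,94)]
f=lambda u,ox,oy,z:ray(c,((u[0]+.5)/5-.5+ox,(u[1]+.5)/5-.5+oy),z)
t,y,r=fit(H,[f(u,235,220,.06) for u in h]);print("housing",t,y,r)
t2,y2,r2=fit(H,[f((u[0]-400,u[1]),365,210,.004) for u in k]);print("cover",t2,y2,r2)
w=lambda t,y,p:t+np.array([[np.cos(y),-np.sin(y)],[np.sin(y),np.cos(y)]])@p
print("seat",w(t,y,[0,.016]),"grip",w(t2,y2,[0,.016]))
s=manip.observe();cw=manip.camera_params("wrist")
A=q2R(s["tool_rot"]);print("tool",A.round(3).tolist(),"cam in tool",(A.T@(cw["xyz"]-s["position"])).round(4),(A.T@q2R(cw["orientation"])).round(3).tolist())
E
```

```text
housing [0.50131488 0.03721089] -0.3932009238877455 [0.39587268 0.42321238 0.71085114 0.25301606]
cover [ 0.48952043 -0.28658981] -0.31555420892040914 [0.37380292 0.09005042 0.66148881 0.57950426]
seat [0.50744523 0.05198988] grip [ 0.49448593 -0.27137981]
tool [[-0.914, 0.406, -0.001], [0.406, 0.914, -0.002], [0.0, -0.002, -1.0]] cam in tool [ 0.0682 -0.0014 -0.1284] [[-0.001, -0.964, -0.266], [1.0, -0.001, -0.001], [0.001, -0.266, 0.964]]
```

>>> {"name": "jog_arm", "arguments": {
  "steps": "60 -10 0 0 0 0 85; 110 -60 0 0 0 0 85; 150 -105 0 0 0 0 85; 195 -150 -20 0 0 0 85; 237 -195 -40 0 0 0 85"
}}

```text
clock: 0.72
position: [0.484, 0.3832, 0.2086]
tool_rot: [0.0, 0.207, 0.978, 0.0]
ft_force: [0.7, 0.5, -0.2]
finger_gap: 0.995
finger_force: 0.0
```

>>> {"name": "jog_arm", "arguments": {
  "steps": "0 -53 -20 0 0 0 85; 0 -53 -20 0 0 0 85; 0 -53 -20 0 0 0 85"
}}

```text
clock: 1.1
position: [0.4829, 0.3318, 0.1889]
tool_rot: [-0.0, 0.208, 0.978, 0.0]
ft_force: [0.8, 0.1, 0.5]
finger_gap: 0.995
finger_force: 0.0
```

```bash
python3 - <<'E'
from h import *
import pickle
s=manip.observe();c=manip.camera_params("wrist");im=manip.grab_frame("wrist")
pickle.dump((s,c),open("w1.pkl","wb"));cv2.imwrite("pics/w1.png",im[:,:,::-1]);print(s["position"],s["clock"],s["joint_positions"])
E
```

```text
[0.48290457 0.33178945 0.18892949] 1.1 [ 5.27410260e-01  2.92765794e-01  1.77585564e+00  5.97461992e-04
  1.07261917e+00 -6.25103786e-01]
```

View pics/w1.png

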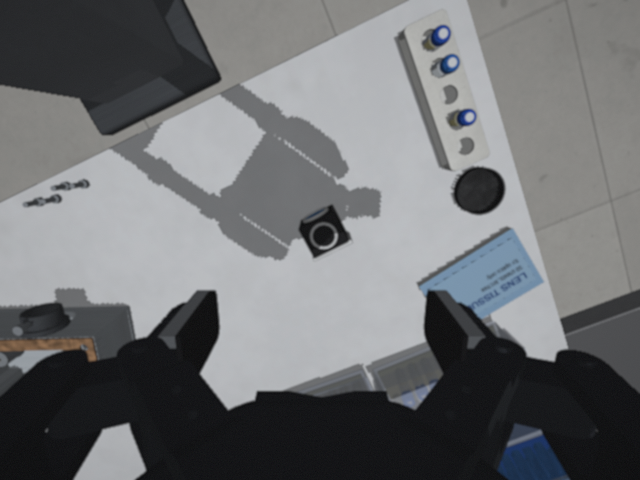

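The wrist view shows the cube near (323,235), with what looks like its window face toward the image top. I'll zoom in for the top-face corners.

```bash
python3 - <<'E'
import cv2
im=cv2.imread("pics/w1.png");cv2.imwrite("pics/w1c.png",cv2.resize(im[195:270,285:365],None,fx=7,fy=7,interpolation=cv2.INTER_CUBIC))
E
```

```text
(no output)
```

View pics/w1c.png

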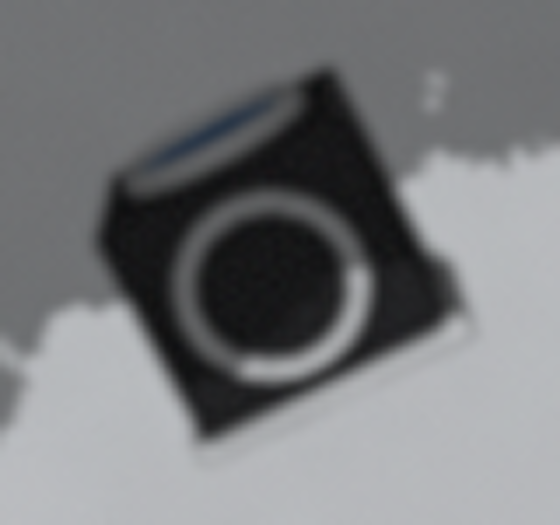

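```bash
python3 - <<'E'
from h import *
import pickle
s,c=pickle.load(open("w1.pkl","rb"))
f=lambda u,z=.036:ray(c,((u[0]+.5)/7-.5+285,(u[1]+.5)/7-.5+195),z)
print("ring",f((272,285)),f((272,190)),f((272,383)))
for a,b,z in(((100,240),(205,437),.036),((205,437),(455,315),.032),((205,437),(455,315),.036),((125,190),(325,75),.03)):
    p,q=f(a,z),f(b,z);d=q-p;print(p.round(4),q.round(4),np.linalg.norm(d),np.degrees(np.arctan2(d[1],d[0])))
E
```

```text
ring [0.49099893 0.32848185 0.036     ] [0.48029206 0.33323481 0.036     ] [0.50228895 0.32347003 0.036     ]
[0.4775 0.312  0.036 ] [0.5053 0.3132 0.036 ] 0.027788159213765786 2.51264695288762
[0.5065 0.3125 0.032 ] [0.5046 0.347  0.032 ] 0.034483879262744904 93.13988579861774
[0.5053 0.3132 0.036 ] [0.5034 0.3471 0.036 ] 0.0340005069270222 93.13988579861771
[0.4743 0.3164 0.03  ] [0.4712 0.3442 0.03  ] 0.028022756025407502 96.28457755459861
```

>>> {"name": "jog_arm", "arguments": {
  "steps": "6 -3 -30 0 0 0.17 85; 6 -3 -60 0 0 0.34 85; 6 -3 -80 0 0 0.468 85; 6 -3 -100 0 0 0.468 85; 6 -3 -100 0 0 0.468 85"
}}

```text
clock: 1.78
position: [0.4875, 0.329, 0.0875]
tool_rot: [-0.001, -0.025, 1.0, -0.001]
ft_force: [-1.6, 0.1, 0.1]
finger_gap: 0.996
finger_force: 0.0
```

```bash
python3 - <<'E'
from h import *
import pickle
s=manip.observe();c=manip.camera_params("wrist");im=manip.grab_frame("wrist")
pickle.dump((s,c),open("w2.pkl","wb"));print(s["position"],s["clock"],q2R(s["tool_rot"])[:,1])
y=.0;
for P in((.489,.329,.036),(.491,.329,.036)): print(proj(c,P))
cv2.imwrite("pics/w2.png",im[:400,:,::-1])
E
```

```text
[0.48751222 0.32899267 0.0875178 ] 1.775 [-0.04977033  0.99875995 -0.00121148]
[[323.1783906  272.15634729]]
[[322.99710789 275.52360827]]
```

View pics/w2.png

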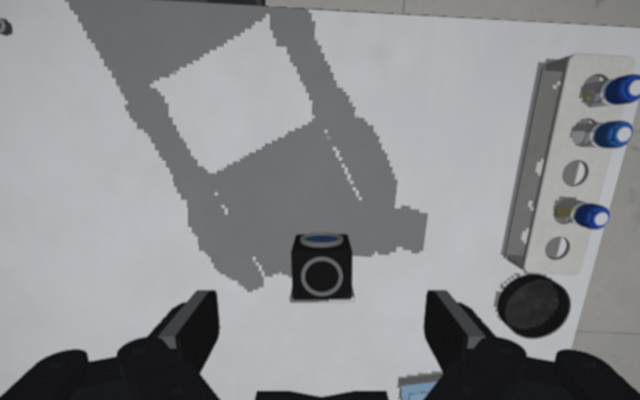

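The cube is now square in the view, with its ring centre at (322,276), within a pixel of the prediction. I'll descend and grip.

>>> {"name": "jog_arm", "arguments": {
  "steps": "1.5 0 -35 0 0 0 85; 1.5 0 -66 0 0 0 85; 1.5 0 -66 0 0 0 85; 1.5 0 -66 0 0 0 30; 1.5 0 -66 0 0 0 20",
  "force": 30
}}

```text
clock: 2.45
position: [0.4919, 0.3296, 0.0251]
tool_rot: [0.002, -0.025, 1.0, 0.001]
ft_force: [-0.4, 0.4, -0.2]
finger_gap: 0.602
finger_force: 0.0
```

>>> {"name": "jog_arm", "arguments": {
  "steps": "0 0 0 0 0 0 20; 0 0 0 0 0 0 20; 0 0 0 0 0 0 20; 0 0 0 0 0 0 20"
}}

```text
clock: 2.95
position: [0.4915, 0.3293, 0.0246]
tool_rot: [0.001, -0.025, 1.0, 0.001]
ft_force: [-0.7, -1.0, 6.0]
finger_gap: 0.397
finger_force: 31.2
```

>>> {"name": "jog_arm", "arguments": {
  "steps": "0 0 40 0 0 0 20; 0 0 90 0 0 -0.05 20; 0 -30 125 0 0 -0.15 20; 5 -80 125 0 0 -0.3 20; 10 -130 125 0 0 -0.4 20"
}}

```text
clock: 3.58
position: [0.5004, 0.1977, 0.1488]
tool_rot: [0.001, 0.175, 0.985, 0.0]
ft_force: [0.6, 0.1, 0.1]
finger_gap: 0.391
finger_force: 30.5
```

>>> {"name": "jog_arm", "arguments": {
  "steps": "3 -50 0 0 0 -0.04 20; 6 -95 0 0 0 -0.043 20; 6 -125 0 0 0 -0.043 20; 6 -147 0 0 0 -0.043 20; 6 -147 0 0 0 -0.043 20"
}}

```text
clock: 4.2
position: [0.5059, 0.0503, 0.1478]
tool_rot: [-0.0, 0.196, 0.981, -0.0]
ft_force: [-0.2, 0.7, 0.3]
finger_gap: 0.394
finger_force: 30.5
```

>>> {"name": "jog_arm", "arguments": {
  "steps": "0 0 0 0 0 0 20; 0 0 0 0 0 0 20"
}}

```text
clock: 4.45
position: [0.5061, 0.0524, 0.1479]
tool_rot: [-0.0, 0.195, 0.981, 0.0]
ft_force: [0.2, -0.2, -0.5]
finger_gap: 0.39
finger_force: 30.4
```

```bash
python3 - <<'E'
from h import *
import pickle
s=manip.observe();c=manip.camera_params("wrist");im=manip.grab_frame("wrist")
pickle.dump((s,c),open("w3.pkl","wb"));A=q2R(s["tool_rot"]);print(s["position"],s["clock"],A.round(4),s["ft_force"])
print(np.arctan2(-A[0,1],A[1,1]))
cv2.imwrite("pics/w3.png",im[:,:,::-1])
y=-.393;M=np.array([[np.cos(y),-np.sin(y)],[np.sin(y),np.cos(y)]])
P=np.c_[H@M.T+[.5013,.0372],[.06]*4];print(proj(c,P))
E
```

```text
[0.50614955 0.05243625 0.1479082 ] 4.45 [[-9.242e-01  3.818e-01 -1.000e-04]
 [ 3.818e-01  9.242e-01  2.000e-04]
 [ 2.000e-04  2.000e-04 -1.000e+00]] [ 0.22135286 -0.24145784 -0.49964691]
-0.3917792625681915
[[201.6068453  200.66629371]
 [395.32609292 200.75790627]
 [210.47468042 296.79951111]
 [389.77169538 296.90337257]]
```

View pics/w3.png

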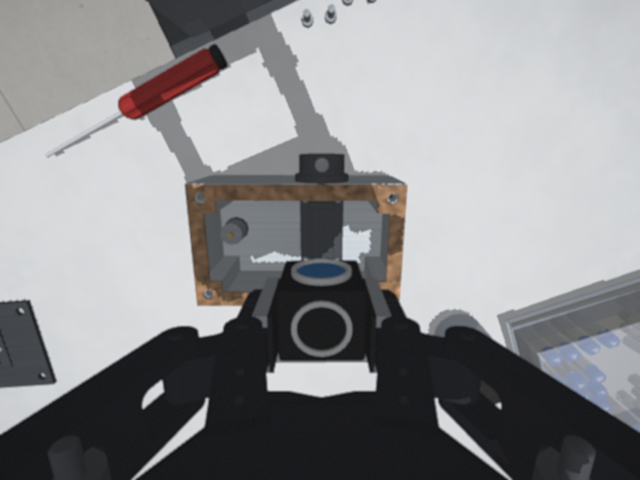

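The wrist view shows the threads at (200,198), (392,199) and (208,294). The held cube's ring is at (322,329), with its window facing the collar.

```bash
python3 - <<'E'
from h import *
import pickle
s,c=pickle.load(open("w3.pkl","rb"))
t,y,r=fit(H[:3],[ray(c,p,.06) for p in((200,198),(392.5,199),(208,294))])
print(t,y,r); M=np.array([[np.cos(y),-np.sin(y)],[np.sin(y),np.cos(y)]]);print("seat",t+M@[0,.016])
print("ring world",ray(c,(322,329),.1479-.0246+.036), "window rim", )
print(proj(c,[[*s["position"][:2],.159]]))
g=cv2.cvtColor(cv2.imread("pics/w3.png"),cv2.COLOR_BGR2GRAY)
print(cv2.HoughCircles(g[295:365,280:365],cv2.HOUGH_GRADIENT,1,30,param1=100,param2=15,minRadius=20,maxRadius=40))
E
```

```text
[0.49934123 0.03643102] -0.39843088830508777 [0.45237383 0.56286289 0.26097954]
seat [0.50554879 0.05117776]
ring world [0.50615592 0.05109834 0.1593    ] window rim
[[325.25735272 327.3648956 ]]
[[[39.5 33.5 28.5]]]
```

>>> {"name": "jog_arm", "arguments": {
  "steps": "-0.7 -0.7 -40 0 0 0 20; -0.7 -0.7 -75 0 0 0 20; -0.7 -0.7 -92 0 0 0 20; -0.7 -0.7 -95 0 0 0 20; -0.7 -0.7 -95 0 0 0 20"
}}

```text
clock: 5.12
position: [0.5065, 0.0511, 0.0537]
tool_rot: [0.001, 0.195, 0.981, 0.0]
ft_force: [-0.2, 0.5, -0.1]
finger_gap: 0.392
finger_force: 30.5
```

>>> {"name": "jog_arm", "arguments": {
  "steps": "0 0 -2 0 0 0 20; 0 0 -4 0 0 0 20; 0 0 -5 0 0 0 20; 0 0 -5 0 0 0 20"
}}

```text
clock: 5.62
position: [0.5055, 0.0509, 0.048]
tool_rot: [0.0, 0.195, 0.981, 0.0]
ft_force: [0.3, -0.2, -0.6]
finger_gap: 0.388
finger_force: 30.5
```

>>> {"name": "jog_arm", "arguments": {
  "steps": "0 0 -1 0 0 0 20; 0 0 -2 0 0 0 20; 0 0 -3 0 0 0 20; 0 0 -3 0 0 0 20"
}}

```text
clock: 6.12
position: [0.5054, 0.0509, 0.0448]
tool_rot: [-0.0, 0.195, 0.981, -0.0]
ft_force: [-0.4, 0.0, -0.6]
finger_gap: 0.392
finger_force: 30.5
```

>>> {"name": "jog_arm", "arguments": {
  "steps": "0 0 -0.7 0 0 0 20; 0 0 -0.7 0 0 0 20"
}}

```text
clock: 6.38
position: [0.5055, 0.0509, 0.0442]
tool_rot: [-0.0, 0.195, 0.981, -0.0]
ft_force: [-0.7, 0.4, 0.1]
finger_gap: 0.389
finger_force: 30.5
```

>>> {"name": "jog_arm", "arguments": {
  "steps": "0 0 -0.5 0 0 0 20; 0 0 -0.5 0 0 0 20"
}}

```text
clock: 6.62
position: [0.5055, 0.0509, 0.0438]
tool_rot: [0.0, 0.195, 0.981, -0.0]
ft_force: [-1.1, -1.0, 0.1]
finger_gap: 0.388
finger_force: 30.5
```

>>> {"name": "jog_arm", "arguments": {
  "steps": "0 0 -0.5 0 0 0 20; 0 0 -0.5 0 0 0 20"
}}

```text
clock: 6.88
position: [0.5056, 0.0509, 0.0436]
tool_rot: [-0.0, 0.195, 0.981, -0.0]
ft_force: [-2.1, 0.4, 3.8]
finger_gap: 0.393
finger_force: 31.0
```

>>> {"name": "jog_arm", "arguments": {
  "steps": "0 0 -0.4 0 0 0 20; 0 0 -0.4 0 0 0 20"
}}

```text
clock: 7.12
position: [0.5056, 0.0509, 0.0436]
tool_rot: [-0.0, 0.195, 0.981, -0.0]
ft_force: [-2.8, -0.1, 5.9]
finger_gap: 0.395
finger_force: 31.5
```

Contact came at exactly the expected height. Releasing with a small opening.

>>> {"name": "jog_arm", "arguments": {
  "steps": "0 0 0.5 0 0 0 36; 0 0 0.5 0 0 0 44; 0 0 0.5 0 0 0 50; 0 0 0.5 0 0 0 50; 0 0 0.5 0 0 0 50"
}}

```text
clock: 7.75
position: [0.5055, 0.0509, 0.0432]
tool_rot: [-0.0, 0.195, 0.981, -0.0]
ft_force: [-0.1, -0.4, 0.2]
finger_gap: 0.584
finger_force: 0.0
```

>>> {"name": "jog_arm", "arguments": {
  "steps": "0 0 30 0 0 0 50; 0 0 70 0 0 0 50; 0 0 120 0 0 0 50; -30 0 140 0 0 0 60; -60 -10 150 0 0 0 70"
}}

```text
clock: 8.38
position: [0.446, 0.0411, 0.1952]
tool_rot: [0.002, 0.195, 0.981, 0.0]
ft_force: [-0.3, 0.1, -1.6]
finger_gap: 0.821
finger_force: 0.0
```

>>> {"name": "jog_arm", "arguments": {
  "steps": "0 0 0 0 0 0 70; 0 0 0 0 0 0 70"
}}

```text
clock: 8.62
position: [0.4461, 0.041, 0.1934]
tool_rot: [0.001, 0.195, 0.981, 0.0]
ft_force: [0.3, 0.5, -0.1]
finger_gap: 0.821
finger_force: 0.0
```

```bash
python3 - <<'E'
from h import *
import pickle
s=manip.observe();c=manip.camera_params("wrist");im=manip.grab_frame("wrist")
pickle.dump((s,c),open("w4.pkl","wb"));A=q2R(s["tool_rot"]);print(s["position"],s["clock"])
t=np.array([.4993,.0364]);y=-.395;M=np.array([[np.cos(y),-np.sin(y)],[np.sin(y),np.cos(y)]])
P=np.c_[H@M.T+t,[.06]*4];q=proj(c,P);print(q,proj(c,[*(t+M@[0,.016]),.055]))
x0,y0=np.maximum(q.min(0)-35,0).astype(int);x1,y1=(q.max(0)+35).astype(int);print(x0,y0)
cv2.imwrite("pics/w4.png",cv2.resize(im[y0:y1,x0:x1,::-1],None,fx=2.5,fy=2.5,interpolation=cv2.INTER_CUBIC)); print(x1-x0,y1-y0)
E
```

```text
[0.44609507 0.04095166 0.19344311] 8.625
[[266.83876237 252.56186118]
 [420.41787725 252.72814598]
 [270.02803706 326.81535085]
 [414.35915612 326.96501338]] [[361.72220352 288.42345317]]
231 217
224 144
```

View pics/w4.png

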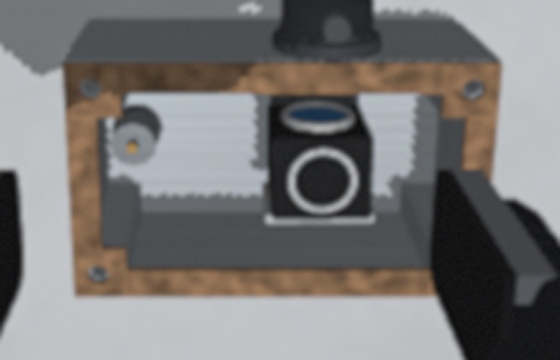

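The cube stands upright on the rail, between the stops, window to the port. The threads at crop (91,88), (474,89), (97,274) match the prediction within 0.5 px. Next, the cover.

>>> {"name": "jog_arm", "arguments": {
  "steps": "0 -60 0 0 0 0.077 46; 0 -120 0 0 0 0.077 46; 0 -180 0 0 0 0.077 46; 0 -240 -10 0 0 0.077 46; 5 -295 -30 0 0 0.077 46"
}}

```text
clock: 9.3
position: [0.4518, -0.2571, 0.1634]
tool_rot: [0.001, 0.158, 0.988, -0.0]
ft_force: [1.2, -1.1, -0.1]
finger_gap: 0.54
finger_force: 0.0
```

>>> {"name": "jog_arm", "arguments": {
  "steps": "0 -10 0 0 0 0 46; 0 -10 0 0 0 0 46; 0 -10 0 0 0 0 46"
}}

```text
clock: 9.68
position: [0.4508, -0.2629, 0.1633]
tool_rot: [-0.0, 0.157, 0.988, 0.0]
ft_force: [0.1, -0.0, -0.7]
finger_gap: 0.534
finger_force: 0.0
```

```bash
python3 - <<'E'
from h import *
import pickle
s=manip.observe();c=manip.camera_params("wrist");im=manip.grab_frame("wrist")
pickle.dump((s,c),open("w5.pkl","wb"));A=q2R(s["tool_rot"]);print(s["position"],s["clock"],np.arctan2(-A[0,1],A[1,1]))
t=np.array([.4895,-.2866]);y=-.3155;M=np.array([[np.cos(y),-np.sin(y)],[np.sin(y),np.cos(y)]])
P=np.c_[H@M.T+t,[.004]*4];q=proj(c,P);print(q,proj(c,[*(t+M@[0,.016]),.026]))
x0,y0=np.maximum(q.min(0)-30,0).astype(int);x1,y1=(q.max(0)+30).astype(int);print(x0,y0,x1,y1)
cv2.imwrite("pics/w5.png",cv2.resize(im[y0:y1,x0:x1,::-1],None,fx=2.5,fy=2.5,interpolation=cv2.INTER_CUBIC))
E
```

```text
[ 0.45078277 -0.26285996  0.16332652] 9.675 -0.314599362896332
[[239.86721706 236.26213766]
 [381.50270996 236.26660492]
 [244.37974849 306.02257993]
 [378.15588783 306.025959  ]] [[329.60834291 281.89356684]]
209 206 411 336
```

View pics/w5.png

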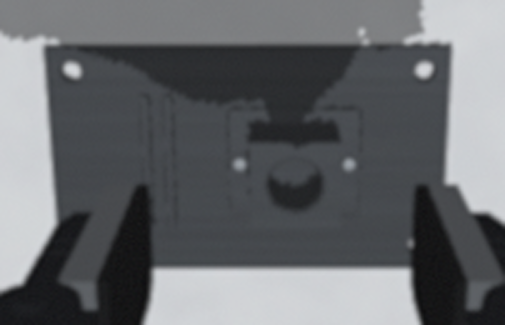

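Cover holes 0 and 1 are at crop (72,70) and (424,70), and the bore is at about (295,187).

```bash
python3 - <<'E'
from h import *
import pickle
s,c=pickle.load(open("w5.pkl","rb"))
im=cv2.imread("pics/w5.png",0)
f=lambda u,z:ray(c,((u[0]+.5)/2.5-.5+209,(u[1]+.5)/2.5-.5+206),z)
pts=[]
for u,v in((72,70),(424,70)):
    w=im[v-16:v+16,u-16:u+16].astype(float)-110;w[w<0]=0;Y,X=np.mgrid[v-16:v+16,u-16:u+16];pts.append((float((w*X).sum()/w.sum()),float((w*Y).sum()/w.sum())))
print(pts)
t,y,r=fit(H[:2],[f(p,.003) for p in pts]);M=np.array([[np.cos(y),-np.sin(y)],[np.sin(y),np.cos(y)]])
print(t,y,r,"grip",t+M@[0,.016],"bore",f((295,187),.026))
E
```

```text
[(72.13758970551844, 69.40850037119525), (423.6747832284119, 69.27093479035516)]
[ 0.48660212 -0.28821275] -0.31506203056693777 [0.36528301 0.36528301] grip [ 0.49156013 -0.27300031] bore [ 0.4925423  -0.27329319  0.026     ]
```

>>> {"name": "jog_arm", "arguments": {
  "steps": "25 -10 -40 0 0 0 46; 41 -10 -80 0 0 0 46; 41 -10 -100 0 0 0 46; 41 -10 -115 0 0 0 46; 41 -10 -115 0 0 0 46"
}}

```text
clock: 10.35
position: [0.4905, -0.2732, 0.0478]
tool_rot: [-0.001, 0.157, 0.988, 0.0]
ft_force: [0.7, -0.5, 0.1]
finger_gap: 0.54
finger_force: 0.0
```

>>> {"name": "jog_arm", "arguments": {
  "steps": "0 0 0 0 0 0 46; 0 0 0 0 0 0 46"
}}

```text
clock: 10.6
position: [0.4923, -0.2748, 0.0497]
tool_rot: [0.001, 0.157, 0.988, -0.001]
ft_force: [-0.0, 0.1, 0.3]
finger_gap: 0.545
finger_force: 0.0
```

>>> {"name": "jog_arm", "arguments": {
  "steps": "0 1 -10 0 0 0 46; 0 1 -18 0 0 0 46; 0 1 -21 0 0 0 46; 0 1 -23 0 0 0 46; 0 1 -23 0 0 0 46"
}}

```text
clock: 11.22
position: [0.4915, -0.273, 0.0251]
tool_rot: [-0.0, 0.157, 0.988, 0.0]
ft_force: [-0.2, 0.5, -0.2]
finger_gap: 0.54
finger_force: 0.0
```

>>> {"name": "jog_arm", "arguments": {
  "steps": "0 0 0 0 0 0 40; 0 0 0 0 0 0 34; 0 0 0 0 0 0 28; 0 0 0 0 0 0 20; 0 0 0 0 0 0 20",
  "force": 30
}}

```text
clock: 11.85
position: [0.4919, -0.2733, 0.0258]
tool_rot: [0.0, 0.157, 0.988, -0.0]
ft_force: [-0.5, 1.2, 2.7]
finger_gap: 0.343
finger_force: 31.3
```

>>> {"name": "jog_arm", "arguments": {
  "steps": "0 0 0 0 0 0 15; 0 0 0 0 0 0 15; 0 0 3 0 0 0 15; 0 0 10 0 0 0 15; 0 0 20 0 0 0 15",
  "force": 90
}}

```text
clock: 12.48
position: [0.4907, -0.2726, 0.045]
tool_rot: [-0.001, 0.157, 0.988, 0.0]
ft_force: [-0.2, -0.7, -2.3]
finger_gap: 0.325
finger_force: 90.2
```

>>> {"name": "jog_arm", "arguments": {
  "steps": "0 0 25 0 0 0 15; 0 0 60 0 0 0 15; 0 0 95 0 0 0 15; 0 30 105 0 0 0 15; 0 60 105 0 0 0 15"
}}

```text
clock: 13.1
position: [0.4925, -0.2133, 0.1526]
tool_rot: [0.002, 0.158, 0.987, -0.001]
ft_force: [0.2, 1.0, -2.6]
finger_gap: 0.321
finger_force: 90.3
```

>>> {"name": "jog_arm", "arguments": {
  "steps": "0 40 0 0 0 -0.02 15; 0 80 0 0 0 -0.04 15; 5 120 0 0 0 -0.06 15; 10 160 0 0 0 -0.081 15; 13 200 0 0 0 -0.081 15"
}}

```text
clock: 13.72
position: [0.5047, -0.0118, 0.151]
tool_rot: [0.0, 0.197, 0.98, 0.0]
ft_force: [1.4, -1.3, -2.2]
finger_gap: 0.325
finger_force: 90.3
```

>>> {"name": "jog_arm", "arguments": {
  "steps": "0 30 0 0 0 0 15; 0 50 0 0 0 0 15; 0 62 0 0 0 0 15; 0 62 0 0 0 0 15; 0 62 0 0 0 0 15"
}}

```text
clock: 14.35
position: [0.5046, 0.0483, 0.1504]
tool_rot: [0.0, 0.197, 0.98, -0.0]
ft_force: [0.3, 0.2, -1.8]
finger_gap: 0.327
finger_force: 90.2
```

```bash
python3 - <<'E'
from h import *
import pickle
s=manip.observe();c=manip.camera_params("wrist");im=manip.grab_frame("wrist")
pickle.dump((s,c),open("w6.pkl","wb"));A=q2R(s["tool_rot"]);print(s["position"],s["clock"],np.arctan2(-A[0,1],A[1,1]),A[:,2],s["ft_force"],s["torque"],s["finger_gap"])
cv2.imwrite("pics/w6.png",im[:,:,::-1])
p=s["position"];y=np.arctan2(-A[0,1],A[1,1]);M=np.array([[np.cos(y),-np.sin(y)],[np.sin(y),np.cos(y)]])
h=(H-[0,.016])@M.T+p[:2];print("plate holes pred",proj(c,np.c_[h,[p[2]-.0255+.004]*4]))
t=np.array([.4993,.0364]);y=-.397;M=np.array([[np.cos(y),-np.sin(y)],[np.sin(y),np.cos(y)]])
print("threads pred",proj(c,np.c_[H@M.T+t,[.06]*4]))
E
```

```text
[0.50455362 0.04829217 0.15041385] 14.35 -0.39720677570335294 [ 3.63954279e-05 -4.01926489e-04 -9.99999919e-01] [ 0.31369126  0.22360244 -1.80438075] [-0.00068868  0.03091297  0.00995134] 0.3265265448250483
plate holes pred [[151.37599726 222.74284972]
 [426.06248922 222.59891798]
 [168.89218639 352.61204607]
 [415.41349165 352.59672194]]
threads pred [[207.35430001 197.53095042]
 [399.3041061  197.37373417]
 [215.86766763 293.04487907]
 [393.62569334 292.96235437]]
```

View pics/w6.png

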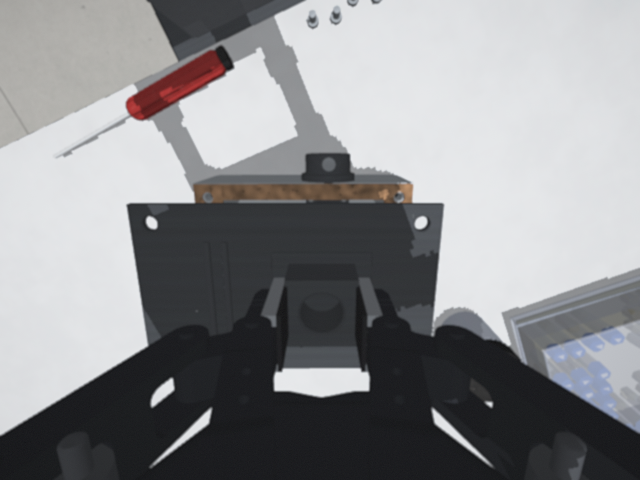

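The plate is held clear of the housing. Its holes are at (152,222) and (421,222), and the threads are at (208,197) and (399,197). I'll measure the rest numerically.

```bash
cat > m.py <<'E'
from h import *
from scipy.optimize import least_squares
def subedge(g,p,d,n=8):
    """subpixel gradient peak along d around p"""
    k=np.arange(-n,n+.1,.25);L=np.array([g[int(round(p[1]+a*d[1])),int(round(p[0]+a*d[0]))] for a in k])
    m=cv2.remap(g.astype(np.float32),np.float32([p[0]+k*d[0]]),np.float32([p[1]+k*d[1]]),cv2.INTER_LINEAR)[0]
    gr=np.abs(np.gradient(cv2.GaussianBlur(m[None],(0,0),2)[0]));i=gr.argmax();w=gr[max(i-4,0):i+5]
    a=(w*k[max(i-4,0):i+5]).sum()/w.sum();return p[0]+a*d[0],p[1]+a*d[1]
def hole(g,p,r=11,bright=True):
    u,v=map(int,p);w=g[v-r:v+r+1,u-r:u+r+1].astype(np.uint8)
    _,b=cv2.threshold(w,0,255,cv2.THRESH_OTSU if bright else cv2.THRESH_OTSU|cv2.THRESH_BINARY_INV)
    n,l,st,ce=cv2.connectedComponentsWithStats(b);j=1+np.argmin(np.hypot(*(ce[1:]-r).T)+1e3*(st[1:,4]<8))
    return ce[j]+[u-r,v-r],st[j,2:5]
E
python3 - <<'E'
from m import *
import pickle
s,c=pickle.load(open("w6.pkl","rb"));g=cv2.imread("pics/w6.png",0)
h0,h1=hole(g,(152,222)),hole(g,(421,222));print(h0,h1)
for p in((208,197),(399,197)): print("thread",hole(g,p,7,False))
L=[subedge(g,(x,y),(1,0)) for x,y in((131,225),(136,265),(140,300))];Rr=[subedge(g,(x,y),(1,0)) for x,y in((442,215),(440,250),(438,290))];F=[subedge(g,(x,204),(0,1)) for x in(140,160,180,420,435)]
print(np.round(L,1).tolist(),np.round(Rr,1).tolist(),np.round(F,1).tolist())
# fit plate pose (x,y,z,rx,ry,yaw) of TOP surface: edges as lines + holes at mid-thickness
def pts(q,P): return proj(c,P@R.from_euler("zyx",[q[5],q[4],q[3]]).as_matrix().T+q[:3])
def dl(p,a,b): d=b-a;return ((p[:,0]-a[0])*d[1]-(p[:,1]-a[1])*d[0])/np.hypot(*d)
def res(q):
    C=pts(q,np.array([[-.042,-.07,0],[-.042,.07,0],[.042,-.07,0],[.042,.07,0]]))
    hh=pts(q,np.array([[-.033,-.061,-.002],[-.033,.061,-.002]]))
    return np.r_[dl(np.array(L),C[0],C[2]),dl(np.array(Rr),C[1],C[3]),dl(np.array(F),C[0],C[1]),(hh-[h0[0],h1[0]]).ravel()]
o=least_squares(res,[.5,.034,.129,0,0,-.397],x_scale=[.1,.1,.1,1,1,1],loss="soft_l1")
q=o.x;print(q.round(4),o.fun.round(2));M=R.from_euler("zyx",[q[5],q[4],q[3]]).as_matrix()
print("port axis",(q[:3]+M@[0,.016,0]).round(4),"tcp",s["position"].round(4))
# same measurement of desk picture: height check
s5,c5=pickle.load(open("w5.pkl","rb"))
f=lambda u,z:ray(c5,((u[0]+.5)/2.5-.5+209,(u[1]+.5)/2.5-.5+206),z)
for z in(-.004,0,.004):print(z,np.linalg.norm(f((72.14,69.41),z)-f((423.67,69.27),z)))
E
```

```text
(array([151.24576271, 222.27118644]), array([ 12,  13, 118], dtype=int32)) (array([420.52 , 222.112]), array([ 12,  13, 125], dtype=int32))
thread (array([207.87096774, 203.4516129 ]), array([15,  3, 31], dtype=int32))
thread (array([396.21929825, 197.68421053]), array([ 15,  15, 114], dtype=int32))
[[129.5, 225.0], [135.5, 265.0], [141.0, 300.0]] [[442.5, 215.0], [439.0, 250.0], [435.3, 290.0]] [[140.0, 202.8], [160.0, 202.5], [180.0, 202.8], [420.0, 202.5], [435.0, 202.5]]
[ 4.980e-01  3.200e-02  1.276e-01 -4.000e-04  1.300e-03 -3.976e-01] [ 0.04 -0.05  0.1   0.05 -0.12 -0.09  0.1   0.31  0.08  0.21  0.2   0.05
 -0.55 -0.11 -0.49]
port axis [0.5042 0.0467 0.1276] tcp [0.5046 0.0483 0.1504]
-0.004 0.12420659936658586
0 0.12252681263725185
0.004 0.12084702590791786
```

>>> {"name": "jog_arm", "arguments": {
  "steps": "12 -2 -10 0 0 0 15; 24 -5 -20 0 0 0 15; 24 -5 -30 0 0 0 15; 24 -5 -38 0 0 0 15; 24 -5 -43 0 0 0 15"
}}

```text
clock: 15.02
position: [0.5277, 0.0439, 0.1062]
tool_rot: [-0.001, 0.197, 0.98, -0.0]
ft_force: [0.8, 0.1, -1.4]
finger_gap: 0.322
finger_force: 90.3
```

>>> {"name": "jog_arm", "arguments": {
  "steps": "0 0 0 0 0 0 15; 0 0 0 0 0 0 15"
}}

```text
clock: 15.28
position: [0.5287, 0.044, 0.1077]
tool_rot: [0.0, 0.197, 0.98, 0.0]
ft_force: [0.1, -0.2, -1.7]
finger_gap: 0.323
finger_force: 90.3
```

```bash
cat > n.py <<'E'
from m import *
import sys,pickle
s=manip.observe();c=manip.camera_params("wrist");im=manip.grab_frame("wrist")[:,:,::-1];nm=sys.argv[1]
cv2.imwrite(f"pics/{nm}.png",im);pickle.dump((s,c),open(nm+".pkl","wb"));g=cv2.cvtColor(im,cv2.COLOR_BGR2GRAY)
A=q2R(s["tool_rot"]);p=s["position"];y=np.arctan2(-A[0,1],A[1,1]);print(p.round(4),round(s["clock"],2),y.round(4),s["ft_force"].round(1))
M=np.array([[np.cos(y),-np.sin(y)],[np.sin(y),np.cos(y)]])
pl=np.c_[(H[:2]-[0,.016])@M.T+p[:2]+[-.0004,-.0016],[p[2]-.0268+.002]*2];ph=proj(c,pl)
t=np.array([.4993,.0364]);M=R.from_euler("z",-.397).as_matrix()[:2,:2];th=proj(c,np.c_[H[:2]@M.T+t,[.06]*2])
print("plate pred",ph.round(1).tolist(),"thread pred",th.round(1).tolist())
hp=[hole(g,q) for q in ph.round()];print("plate meas",[(a.round(1).tolist(),b.tolist()) for a,b in hp])
t0,y0,r0=fit(H[:2],[ray(c,a,p[2]-.0268+.002) for a,b in hp]);print("plate",t0.round(4),y0.round(4),r0.round(2))
E
python3 n.py w7; python3 - <<'E'
from m import *
import pickle
s,c=pickle.load(open("w7.pkl","rb"));im=cv2.imread("pics/w7.png");g=cv2.cvtColor(im,cv2.COLOR_BGR2GRAY)
hsv=cv2.cvtColor(im,cv2.COLOR_BGR2HSV);cork=cv2.inRange(hsv,(5,70,60),(25,255,255))
n,l,st,ce=cv2.connectedComponentsWithStats(cork);j=1+st[1:,4].argmax();print("cork",st[j])
x,y,w,h,_=st[j];inv=cv2.bitwise_not((l==j).astype(np.uint8)*255)[y:y+h,x:x+w]
n,l2,s2,c2=cv2.connectedComponentsWithStats(inv)
for k in range(1,n):
    if 8<s2[k,4]<400: print((c2[k]+[x,y]).round(1),s2[k,2:])
E
```

```text
[0.5287 0.044  0.1077] 15.28 -0.3966 [ 0.1 -0.2 -1.7]
plate pred [[151.2, 221.7], [420.3, 221.5]] thread pred [[164.9, 163.4], [409.8, 163.3]]
plate meas [([151.1, 222.2], [11, 13, 115]), ([423.5, 221.7], [6, 12, 56])]
plate [0.5226 0.0283] -0.3954 [0.77 0.77]
cork [ 147  146  280   57 7041]
[172.5 146. ] [18  1 18]
[193.5 146. ] [18  1 18]
[220. 146.] [9 1 9]
[250. 146.] [9 1 9]
[266. 146.] [17  1 17]
[301.5 146. ] [26  1 26]
[329. 146.] [17  1 17]
[354.5 146. ] [26  1 26]
[149.2 184.5] [  8  51 215]
[408.9 162.9] [ 15  16 169]
[165.1 163.3] [ 13  15 153]
[425.  184.9] [  5  47 117]
```

>>> {"name": "jog_arm", "arguments": {
  "steps": "-10 4 0 0 0 0 15; -20 8 0 0 0 0 15; -22.8 8.8 0 0 0 0 15; -22.8 8.8 -5 0 0 0 15; -22.8 8.8 -9 0 0 0 15"
}}

```text
clock: 15.95
position: [0.5059, 0.0527, 0.0981]
tool_rot: [0.0, 0.197, 0.98, 0.0]
ft_force: [-0.2, 0.1, -2.1]
finger_gap: 0.327
finger_force: 90.3
```

>>> {"name": "jog_arm", "arguments": {
  "steps": "0 0 0 0 0 0 15; 0 0 0 0 0 0 15; 0 0 0 0 0 0 15"
}}

```text
clock: 16.32
position: [0.506, 0.0526, 0.0984]
tool_rot: [0.0, 0.197, 0.98, 0.0]
ft_force: [0.2, -0.2, -1.6]
finger_gap: 0.324
finger_force: 90.3
```

```bash
python3 n.py w8; python3 -c "
from h import *
for i in range(4): manip.grab_frame('top'); s=manip.observe();print(s['position'].round(4),s['tool_rot'].round(4))"
```

```text
[0.506  0.0526 0.0984] 16.32 -0.397 [ 0.2 -0.2 -1.6]
plate pred [[151.2, 221.7], [420.3, 221.5]] thread pred [[164.4, 215.2], [412.8, 215.0]]
plate meas [([147.5, 221.6], [4, 10, 31]), ([419.8, 221.1], [23, 23, 418])]
plate [0.4989 0.0355] -0.3958 [0.73 0.73]
[0.5059 0.0527 0.0984] [1.000e-04 1.971e-01 9.804e-01 0.000e+00]
[0.5059 0.0527 0.0985] [1.000e-04 1.971e-01 9.804e-01 0.000e+00]
[0.5059 0.0527 0.0985] [1.000e-04 1.971e-01 9.804e-01 0.000e+00]
[0.5058 0.0527 0.0984] [1.000e-04 1.971e-01 9.804e-01 0.000e+00]
```

>>> {"name": "jog_arm", "arguments": {
  "steps": "0 0 -1 0 0 0 15; 0 0 -1.7 0 0 0 15; 0 0 -1.7 0 0 0 15; 0 0 -1.7 0 0 0 15"
}}

```text
clock: 17.08
position: [0.5057, 0.0527, 0.0966]
tool_rot: [-0.0, 0.197, 0.98, -0.0]
ft_force: [1.5, -0.1, -2.7]
finger_gap: 0.322
finger_force: 90.3
```

```bash
python3 - <<'E'
from m import *
import pickle
s=manip.observe();c=manip.camera_params("wrist");im=manip.grab_frame("wrist")[:,:,::-1];g=cv2.cvtColor(im,cv2.COLOR_BGR2GRAY)
cv2.imwrite("pics/w9.png",im);print(s["position"].round(4),s["clock"],s["ft_force"].round(1))
# plate still as fitted in the hand?
L=np.array([subedge(g,p,(1,0),5) for p in((129.5,225),(135.5,265),(141,300))]);Rr=np.array([subedge(g,p,(1,0),5) for p in((442.5,215),(439,250),(435.3,290))])
print("plate edges u",L[:,0].round(1),Rr[:,0].round(1))
# top camera vs housing pose of first top picture: dark plate centroid vs its corners
ct=manip.camera_params("top");t=manip.grab_frame("top")[:,:,::-1];cv2.imwrite("pics/t9.png",t)
d=cv2.absdiff(t,cv2.imread("pics/top0.png")).max(2)
for n,(u,v) in dict(jar=(235,204),bottle=(371,185),driver=(300,305),blower=(490,260)).items(): print(n,"diff",(d[v-12:v+12,u-12:u+12]>40).sum())
E
```

```text
[0.5057 0.0527 0.0966] 17.075 [ 1.5 -0.1 -2.7]
plate edges u [129.5 135.5 141. ] [442.5 439.  435.3]
jar diff 229
bottle diff 0
driver diff 319
blower diff 0
```

```bash
python3 -c "
from rig import manip
print(manip.job_done())"
```

```text
the job is handed in; nothing more can be done
None
```

The job is handed in: the cube stands upright on the rail with its window facing the light port, and the cover plate is held level about 10 mm above the housing with its holes lined up (measured by camera; no verdict was returned).

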